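Index the spice turntable to its next hole and test the lock

TASK

The spice turntable is locked by a sprung pin under the black knob on its arm. Pull the knob up, swing the arm counter-clockwise (seen from above) and feel for the next hole, the one in the dark clamped shoe, so that the pin drops fully home; then push the knob sideways along the swing, firmly but gently (10 to 15 N), to test that the turntable is locked, and let go; never force the pin harder than that. The jars must ride along standing in their places, and the shaker, timer and mug are to be left alone.

Things in the scene. Friction and masses are not known exactly. Their poses are not given: they have to be found in the camera images.
- stand: Fixed steel stand of the turntable, origin on the axis at worktop level; it can stand anywhere and turned. It carries a round plain wooden disc 188 mm across, its top 42 mm above the worktop, and round its front a curved steel index track.
- axis (a point): The turntable's vertical axis, at the disc's top face. From the disc a flat steel arm sticks out to 155 mm from the axis, 22 mm wide, 10 mm thick, its top 42 mm above the worktop. At the start the arm points roughly towards the robot, up to some 50 degrees off.
- knob_grip (a point): Middle of the black upright cylindrical knob on the arm, 130 mm from the axis: 27 mm in diameter, 34 mm tall, its underside 7 mm above the arm and its middle 66 mm above the worktop while the pin is home; only the arm and disc are within 60 mm of it. It slides straight up and down, carrying the pin; its spring pulls it down with 5 N (home) to 6.5 N (right out), more if pulled fast.
- plunger (a joint): Height of the knob and pin in m: 0 = pin fully home in a hole, 0.010 = pin tip resting on top of the plate (not in a hole), 0.015 = pulled right out (stop). It must be above 0.010 for the pin to be clear of a hole.
- pin: Steel pin fixed below the knob, 8 mm in diameter, flat tip with rounded edge; origin on its own axis, at worktop level while home. It touches only the track and the shoe. Over 24 N on it is too much: let it down onto the track, do not let it snap down; slide it along with a force stop of some 8 N at 15 to 25 mm/s. A sideways push at the knob passes to the pin, which has 1.6 mm play each way in a hole.
- index_plate: The curved steel track fixed round the stand under the arm, 107 to 153 mm from the axis, its top 26 mm above the worktop; the arm passes 6 mm above it. Origin on the axis at worktop level. Its holes are slots 11 mm long along the swing: one at the start, the next in a dark steel shoe clamped into the track, and a further, wrong one 90 degrees from the start.
- turntable (a joint): Angle of the turntable in rad, 0 at the start, growing counter-clockwise seen from above; slight friction, stays where left. The shoe is clamped by hand: its hole is somewhere from 0.68 to 0.89 and must be felt for. With the pin resting on the shoe under its spring, 2 to 6 N at the knob slides it along the arc; at the hole it snaps down 10 mm and the arm stops. The wrong hole is at 1.57.
- jar_a: Spice jar, 46 mm in diameter, 106 mm tall, origin at the centre of its foot, standing loose on the turntable 56 mm from the axis, a quarter turn counter-clockwise of the arm.
- jar_b: Spice jar like jar_a, standing 56 mm from the axis opposite to the arm.
- jar_c: Spice jar like jar_a, standing 56 mm from the axis, a quarter turn clockwise of the arm.
- bay_a (a point): Place on the turntable's top where jar_a stands; turns with it.
- bay_b (a point): Place on the turntable's top where jar_b stands; turns with it.
- bay_c (a point): Place on the turntable's top where jar_c stands; turns with it.
- shaker: Bystander: shaker 44 mm in diameter, 90 mm tall, to the left of the stand; origin at the centre of its foot.
- timer: Bystander: white round kitchen timer 66 mm in diameter, 60 mm tall, to the right of the stand; origin at the centre of its foot.
- mug: Bystander: mug, 86 mm in diameter, 96 mm tall, well to the left; origin at the centre of its foot.
Not all that is in view belongs to the job. Leave any purple or red look-alike of the jar_a alone.

How it is judged (in metres and radians):
On the way, in this order (a step that is already met when the one before it is completed fails the run):
1. the pin is pulled clear of the first hole (value of joint plunger above 0.0103 m), for 0.1 s.
2. the turntable is swung counter-clockwise with the pin out (value of joint turntable above 0.35 rad and value of joint plunger above 0.009 m), for 0.1 s.
3. with the pin home in the shoe's hole, the lock is tested by a sideways push (over 7 N on the pin) (contact force between pin and anything else above 7 N and value of joint plunger below 0.0015 m and value of joint turntable between 0.64 and 0.93 rad), for 0.1 s.
At the end, for the whole second after the job is handed in: The pin is home in the shoe's hole (plunger below 1.5 mm, turntable between 0.64 and 0.93 rad), the three jars stand upright (within 0.1 rad) within 15 mm of their places on the turntable, and shaker, timer and mug are within 30 mm of where they stood (value of joint plunger below 0.0015 m and value of joint turntable between 0.64 and 0.93 rad and horizontal distance between jar_a and bay_a below 0.015 m and horizontal distance between jar_b and bay_b below 0.015 m and horizontal distance between jar_c and bay_c below 0.015 m and angle between each of jar_a, jar_b, jar_c's own z axis and vertical below 0.1 rad and distance of each of shaker, timer, mug from where it was at the start of the episode below 0.03 m); the robot touches nothing.
It fails at once if the pin is forced against the plate or shoe (over 24 N) (contact force between pin and anything else above 24 N).
It fails at once if a jar is upset on the way (tilted over 0.4 rad) (angle between any of jar_a, jar_b, jar_c's own z axis and vertical above 0.4 rad).
It fails at once if shaker, timer or mug is pushed more than 30 mm (distance of any of shaker, timer, mug from where it was at the start of the episode above 0.03 m).
It also fails if it takes over 48 s, if anything falls off the work surface, if the arm or the gripper's body presses on something with over 40 N, if the wrist force passes 120 N, or if a joint passes its speed limit or range.

ROBOT

A 6-joint arm with a two-finger parallel gripper is mounted at the origin on a cart in front of the work surface, level with it; the furniture and walls round the work are solid. World frame = base frame: x ahead of the robot, y to its left, z up, the work surface at z = 0. Lengths are in mm, angles in rad, forces in N, time in s.
With the tool pointing down it reaches from about 275 to 1000 mm from the base axis. Payload 8.4 kg.
Tool frame: the origin (TCP) lies at the very end of the fingers, on their centre line; the grasp point (between the pads) lies 19 mm behind it (r.tcp_to_grasp is the distance from the TCP to the grasp point, in mm); z points along the fingers, y is the line along which they close (so a half turn about z gives the same grasp; the last joint's range is limited). The gripper opens to 85 mm and grips with 20 to 120 N. Pads are 22 mm wide; open, the fingers measure 114 mm over their backs; the gripper's body (76 mm by 85 mm) begins 54 mm behind the grasp point. The pads swing forward as they close: fully open they stand 13 mm farther back than shut.
Start: joints at [1.187, 0.353, 1.633, -0, 1.155, -0.002], TCP at [232.868, 580, 231.281] pointing down, gripper open.
Joint ranges: [-2.63, 2.63], [-0.92, 2.1], [0.06, 2.66], [-1.3, 4.44], [0, 2.69], [-3.02, 3.02]. Speed limits (rad/s): [2.22, 2.22, 2.79, 3.14, 3.14, 3.14].

INTERFACE

Orientations are given as [roll, pitch, yaw] about the fixed x, y, z axes, in that order (R = Rz(yaw) Ry(pitch) Rx(roll)).
In Python, from rig import r gives the robot as it stands. The module is installed in compiled form; this text tells all that it offers.
- The arm moves only by the tool play_rows, never from a script. Its argument "rows" is a list of rows, each an object with "dp": the shift along the tool's x, y, z in units of 40 mm (1.0 is 40 mm), a list of three; "turn": the turn, a rotation vector about the tool's x, y, z in units of 6 degrees (1.0 is 6 degrees), a list of three; "fingers": the closure, from 0 (fully open) to 1 (shut). In form: [{"dp": [tx, ty, tz], "turn": [wx, wy, wz], "fingers": fingers}, ...]. A call has 1 to 5 rows; each row shifts and turns the commanded pose from where the row before left it, along the tool's axes as they then stand; what a row does not reach is not made up. A row lasts 1/12 s, in which the tool goes at most 41.7 mm and 7.16 degrees, less where a joint would pass 70% of its speed; a pose out of reach is approached as far as the arm can. A call is refused whole if a number of a shift passes 1 or a number of a turn 1, either way. A call with a gripper value outside its range is refused whole. The fingers move at their own pace and stop on an object; "force" is the grip in N (left out, the last holds). Time passes only in rows, so rows that do not move let the fingers close. It gives the time, the measured TCP pose, the force, the opening and the grip force at its end, in the units of the state.
- r.sense(): the state, without advancing time (a new reading comes with each control period).
- r.grab_frame(name): name is "scene" or "top" or "wrist"; returns a dict with "pixels" (420x560x3 uint8, red, green, blue), "fx", "fy", "cx", "cy" (pixels), "pose" (4x4, takes a point from camera to world coordinates). Camera axes: x right, y down, z forward; pixel columns grow to the right and rows downward; lengths in mm; the calibration is good to about 2 mm. A picture is of the moment at which its call begins. There is no depth.
- r.sign_off(): hands the job in; it is judged then, once.
The state is a dict: "clock": time; "qpos": joint angles; "qvel": joint speeds; "joint_efforts": joint torques, N m; "eef_pos": TCP position; "tcp_rot": TCP orientation; "contact_force": force on the tool from outside, world axes, zero at the start; "wrist_torque": the same for the moment, N m; "opening": opening from 0.0 (shut) to 1.0 (fully open); "grasp_force": force on a finger pad.
Only numpy, scipy, OpenCV 4.12 (cv2) and the standard library are available. Lean on these libraries where they do the work, as an engineer would, in place of code of your own. Each camera call takes 0.05 s, during which the arm holds its last target. There are 200 camera calls.

## Working session

There is one attempt and no reset: what is moved stays moved. The work goes in short steps, Python scripts to look and compute and a tool call to move; the robot and the scene stay as the last step left them, time stands still between calls to the robot, and variables do not carry over. Pictures are saved under pics/ and viewed, at most 10 in all, crops included, and the job is handed in when it is done.

Besides the shell and the picture viewer there is one more tool, called as name(argument=value, ...), one argument or row to a line, values as JSON. play_rows: Moves the arm, as the interface text tells. Its arguments: {"type":"object","properties":{"rows":{"type":"array"},"force":{"type":"number"}},"required":["rows"]}

```bash
mkdir -p pics; python3 - <<'E'
from rig import r
import cv2
print(r.sense())
for n in("top","scene"):
    f=r.grab_frame(n);cv2.imwrite(f"pics/{n}0.png",f["pixels"][:,:,::-1]);print(n,f["fx"],f["fy"],f["cx"],f["cy"],f["pose"].round(3).tolist())
E
```

```text
{'clock': 0.0, 'qpos': array([ 1.18658014e+00,  3.53620596e-01,  1.63412911e+00, -1.72704051e-05,
        1.15516176e+00, -2.39054478e-03]), 'qvel': array([ 0.00051345,  0.00237894,  0.00023982, -0.00112705, -0.0003205 ,
       -0.00030947]), 'joint_efforts': array([-2.08266676e-03, -6.05212355e+01, -3.42084074e+01, -2.35226953e-04,
        9.09407157e-03,  1.62867019e-05]), 'eef_pos': array([232.71226849, 579.5664488 , 230.58102113]), 'tcp_rot': array([-3.14027380e+00,  1.26380696e-05,  2.75977401e+00]), 'contact_force': array([ 0.45123076, -0.26097388,  0.05649815]), 'wrist_torque': array([-0.02973208, -0.00712538, -0.01074172]), 'grasp_force': 0.0, 'opening': 1.001685536893322}
top 517.3294356730107 517.3294356730107 285.6177418107855 215.9712883481715 [[0.317, -0.748, 0.583, -560.335], [-0.948, -0.242, 0.205, -391.988], [-0.013, -0.618, -0.786, 1505.436], [0.0, 0.0, 0.0, 1.0]]
scene 514.7580202640627 514.7580202640627 278.9517055271443 206.09218226193775 [[-0.507, -0.652, 0.564, -438.13], [-0.862, 0.385, -0.33, 533.454], [-0.002, -0.653, -0.757, 1321.146], [0.0, 0.0, 0.0, 1.0]]
```

View pics/top0.png

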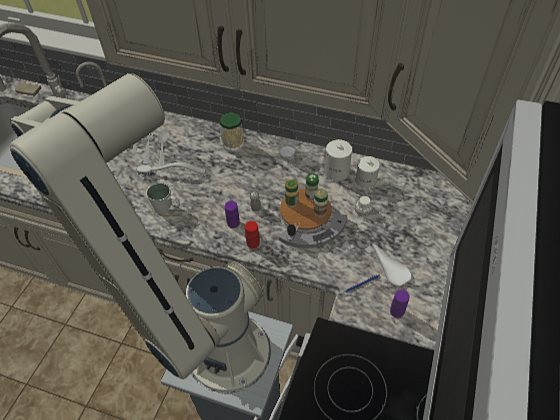

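View pics/scene0.png

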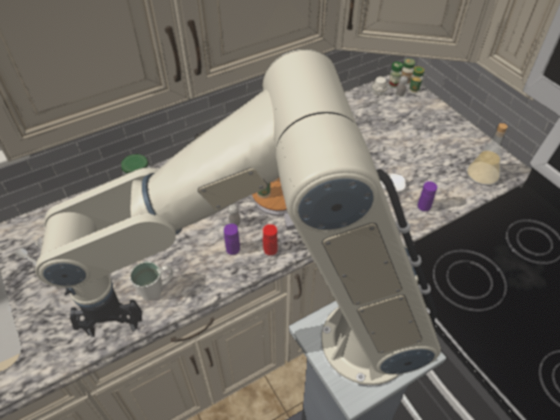

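The top view shows the turntable: orange disc near (305,208), black knob near (291,230), track and shoe around (320,235). The shaker is at (255,201), the timer at (364,205) and the mug at (160,198). There are purple and red decoys at (232,214), (252,235) and (400,303). In the scene view the arm hides the table.

```bash
cat >h.py <<'E'
import numpy as np,cv2
def ray(f,u,v,z):
    P=f["pose"];d=P[:3,:3]@np.array([(u-f["cx"])/f["fx"],(v-f["cy"])/f["fy"],1]);o=P[:3,3]
    return (o+d*(z-o[2])/d[2])
def proj(f,p):
    P=f["pose"];c=P[:3,:3].T@(np.asarray(p)-P[:3,3]);return np.array([f["fx"]*c[0]/c[2]+f["cx"],f["fy"]*c[1]/c[2]+f["cy"]])
E
python3 - <<'E'
from rig import r
from h import *
f=r.grab_frame("top");im=f["pixels"]
cv2.imwrite("pics/crop1.png",cv2.resize(im[165:260,235:375,::-1],None,fx=5.5,fy=5.5,interpolation=cv2.INTER_CUBIC))
m=(im.max(2)<55).astype(np.uint8);m[:215]=0;m[245:]=0;m[:,:275]=0;m[:,310:]=0
n,l,s,c=cv2.connectedComponentsWithStats(m)
for i in range(1,n):
    if s[i,4]>8: print(s[i],c[i],ray(f,*c[i],66))
hsv=cv2.cvtColor(im,cv2.COLOR_RGB2HSV)
o=cv2.inRange(hsv,(5,110,80),(18,255,255));o[:180]=0;o[240:]=0;o[:,:270]=0;o[:,345:]=0
k,_=cv2.findContours(o,0,1);k=max(k,key=cv2.contourArea);hull=cv2.convexHull(k)[:,0]
w=np.array([ray(f,*p,42)[:2] for p in hull])
A=np.c_[2*w,np.ones(len(w))];x=np.linalg.lstsq(A,(w**2).sum(1),rcond=None)[0];print("axis",x[:2],np.sqrt(x[2]+x[0]**2+x[1]**2))
print(w.round())
E
```

```text
[287 225   9  11  77] [291.16883117 229.83116883] [455.79028993 -53.56196326  66.        ]
axis [583.30743597 -65.60460831] 92.4875330051639
[[ 669.  -34.]
 [ 648. -130.]
 [ 645. -134.]
 [ 628. -147.]
 [ 588. -158.]
 [ 573. -158.]
 [ 558. -155.]
 [ 536. -146.]
 [ 511. -124.]
 [ 501. -109.]
 [ 493.  -85.]
 [ 493.  -70.]
 [ 496.  -36.]
 [ 498.  -28.]
 [ 511.   -8.]
 [ 522.    3.]
 [ 529.    9.]
 [ 546.   19.]
 [ 563.   25.]
 [ 593.   27.]
 [ 609.   24.]
 [ 663.  -17.]]
```

View pics/crop1.png

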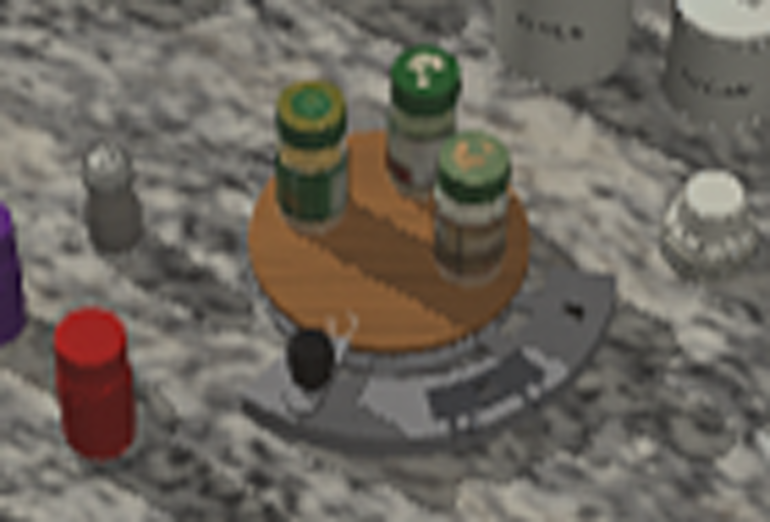

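Candidates: the only black upright cylinder is at (291,230). It sits 128 mm from the fitted disc centre (583,-66), which matches the stated 130 mm, so it is the knob. The red (252,235) and purple (232,214) objects are the look-alikes. The crop shows the knob at (310,358), the dark shoe at (485,385) and the wrong hole at (573,310), counter-clockwise from the knob.

Next I plan the approach to above the knob, with the closing line along the tangent.

```bash
cat >>h.py <<'E'
import json
from scipy.spatial.transform import Rotation as R
def plan(p0,rot0,p1,yaw1,n,pr=True):
    "rows from pose to tool-down pose; shift in tool axes before the turn of each row"
    y0=rot0[2];dy=yaw1-y0;rows=[]
    for i in range(n):
        y=y0+dy*i/n
        M=R.from_euler('xyz',[np.pi,0,y])
        d=M.inv().apply((np.asarray(p1)-p0)/n)/40
        rows.append({"dp":[round(float(a),2) for a in d],"turn":[0,0,round(float(-np.degrees(dy)/n/6),2)]})
    if pr:
        for i in range(0,n,5): print(json.dumps(rows[i:i+5]))
E
python3 - <<'E'
from rig import r
from h import *
s=r.sense();f=r.grab_frame("top")
plan(s["eef_pos"],s["tcp_rot"],[456,-54,180],-0.095,30)
im=f["pixels"];hsv=cv2.cvtColor(im,cv2.COLOR_RGB2HSV)
print("red foot",ray(f,253,246,0),"shoe ends",[np.degrees(np.arctan2(*(ray(f,235+u/5.5,165+v/5.5,26)[:2]-[583,-66])[::-1])) for u,v in((430,405),(540,370))])
E
```

```text
[{"dp": [-0.37, -0.42, 0.04], "turn": [0, 0, 0.91]}, {"dp": [-0.41, -0.38, 0.04], "turn": [0, 0, 0.91]}, {"dp": [-0.44, -0.34, 0.04], "turn": [0, 0, 0.91]}, {"dp": [-0.47, -0.3, 0.04], "turn": [0, 0, 0.91]}, {"dp": [-0.5, -0.25, 0.04], "turn": [0, 0, 0.91]}]
[{"dp": [-0.52, -0.2, 0.04], "turn": [0, 0, 0.91]}, {"dp": [-0.54, -0.15, 0.04], "turn": [0, 0, 0.91]}, {"dp": [-0.55, -0.1, 0.04], "turn": [0, 0, 0.91]}, {"dp": [-0.56, -0.05, 0.04], "turn": [0, 0, 0.91]}, {"dp": [-0.56, 0.0, 0.04], "turn": [0, 0, 0.91]}]
[{"dp": [-0.56, 0.06, 0.04], "turn": [0, 0, 0.91]}, {"dp": [-0.55, 0.11, 0.04], "turn": [0, 0, 0.91]}, {"dp": [-0.54, 0.16, 0.04], "turn": [0, 0, 0.91]}, {"dp": [-0.52, 0.21, 0.04], "turn": [0, 0, 0.91]}, {"dp": [-0.5, 0.26, 0.04], "turn": [0, 0, 0.91]}]
[{"dp": [-0.47, 0.31, 0.04], "turn": [0, 0, 0.91]}, {"dp": [-0.44, 0.35, 0.04], "turn": [0, 0, 0.91]}, {"dp": [-0.4, 0.39, 0.04], "turn": [0, 0, 0.91]}, {"dp": [-0.36, 0.43, 0.04], "turn": [0, 0, 0.91]}, {"dp": [-0.32, 0.46, 0.04], "turn": [0, 0, 0.91]}]
[{"dp": [-0.28, 0.49, 0.04], "turn": [0, 0, 0.91]}, {"dp": [-0.23, 0.51, 0.04], "turn": [0, 0, 0.91]}, {"dp": [-0.18, 0.53, 0.04], "turn": [0, 0, 0.91]}, {"dp": [-0.13, 0.54, 0.04], "turn": [0, 0, 0.91]}, {"dp": [-0.08, 0.55, 0.04], "turn": [0, 0, 0.91]}]
[{"dp": [-0.02, 0.56, 0.04], "turn": [0, 0, 0.91]}, {"dp": [0.03, 0.56, 0.04], "turn": [0, 0, 0.91]}, {"dp": [0.08, 0.55, 0.04], "turn": [0, 0, 0.91]}, {"dp": [0.13, 0.54, 0.04], "turn": [0, 0, 0.91]}, {"dp": [0.19, 0.53, 0.04], "turn": [0, 0, 0.91]}]
red foot [392.85636908  68.49101902   0.        ] shoe ends [np.float64(-150.3142940887735), np.float64(-117.2141422066467)]
```

play_rows(
  rows=[
    {"dp": [-0.37, -0.42, 0.04], "turn": [0, 0, 0.91], "fingers": 0},
    {"dp": [-0.41, -0.38, 0.04], "turn": [0, 0, 0.91], "fingers": 0},
    {"dp": [-0.44, -0.34, 0.04], "turn": [0, 0, 0.91], "fingers": 0},
    {"dp": [-0.47, -0.3, 0.04], "turn": [0, 0, 0.91], "fingers": 0},
    {"dp": [-0.5, -0.25, 0.04], "turn": [0, 0, 0.91], "fingers": 0},
  ],
)

```text
clock: 0.62
eef_pos: [270.3, 473.7, 223.0]
tcp_rot: [-3.141, 0.0, 2.279]
contact_force: [0.0, 0.3, 0.4]
opening: 0.998
grasp_force: 0.0
```

play_rows(
  rows=[
    {"dp": [-0.52, -0.2, 0.04], "turn": [0, 0, 0.91], "fingers": 0},
    {"dp": [-0.54, -0.15, 0.04], "turn": [0, 0, 0.91], "fingers": 0},
    {"dp": [-0.55, -0.1, 0.04], "turn": [0, 0, 0.91], "fingers": 0},
    {"dp": [-0.56, -0.05, 0.04], "turn": [0, 0, 0.91], "fingers": 0},
    {"dp": [-0.56, 0.0, 0.04], "turn": [0, 0, 0.91], "fingers": 0},
  ],
)

```text
clock: 1.03
eef_pos: [307.8, 368.2, 215.2]
tcp_rot: [3.142, 0.0, 1.802]
contact_force: [0.3, 0.1, -0.9]
opening: 1.0
grasp_force: 0.0
```

play_rows(
  rows=[
    {"dp": [-0.56, 0.06, 0.04], "turn": [0, 0, 0.91], "fingers": 0},
    {"dp": [-0.55, 0.11, 0.04], "turn": [0, 0, 0.91], "fingers": 0},
    {"dp": [-0.54, 0.16, 0.04], "turn": [0, 0, 0.91], "fingers": 0},
    {"dp": [-0.52, 0.21, 0.04], "turn": [0, 0, 0.91], "fingers": 0},
    {"dp": [-0.5, 0.26, 0.04], "turn": [0, 0, 0.91], "fingers": 0},
  ],
)

```text
clock: 1.45
eef_pos: [344.9, 262.0, 207.2]
tcp_rot: [3.142, -0.0, 1.326]
contact_force: [-0.0, 0.8, -0.2]
opening: 1.002
grasp_force: 0.0
```

play_rows(
  rows=[
    {"dp": [-0.47, 0.31, 0.04], "turn": [0, 0, 0.91], "fingers": 0},
    {"dp": [-0.44, 0.35, 0.04], "turn": [0, 0, 0.91], "fingers": 0},
    {"dp": [-0.4, 0.39, 0.04], "turn": [0, 0, 0.91], "fingers": 0},
    {"dp": [-0.36, 0.43, 0.04], "turn": [0, 0, 0.91], "fingers": 0},
    {"dp": [-0.32, 0.46, 0.04], "turn": [0, 0, 0.91], "fingers": 0},
  ],
)

```text
clock: 1.87
eef_pos: [382.6, 156.3, 199.3]
tcp_rot: [3.142, -0.0, 0.849]
contact_force: [0.2, 0.2, -0.4]
opening: 0.999
grasp_force: 0.0
```

play_rows(
  rows=[
    {"dp": [-0.28, 0.49, 0.04], "turn": [0, 0, 0.91], "fingers": 0},
    {"dp": [-0.23, 0.51, 0.04], "turn": [0, 0, 0.91], "fingers": 0},
    {"dp": [-0.18, 0.53, 0.04], "turn": [0, 0, 0.91], "fingers": 0},
    {"dp": [-0.13, 0.54, 0.04], "turn": [0, 0, 0.91], "fingers": 0},
    {"dp": [-0.08, 0.55, 0.04], "turn": [0, 0, 0.91], "fingers": 0},
  ],
)

```text
clock: 2.28
eef_pos: [419.1, 50.6, 191.3]
tcp_rot: [3.142, -0.0, 0.373]
contact_force: [0.1, 0.6, 0.3]
opening: 0.999
grasp_force: 0.0
```

play_rows(
  rows=[
    {"dp": [-0.02, 0.56, 0.04], "turn": [0, 0, 0.91], "fingers": 0},
    {"dp": [0.03, 0.56, 0.04], "turn": [0, 0, 0.91], "fingers": 0},
    {"dp": [0.08, 0.55, 0.04], "turn": [0, 0, 0.91], "fingers": 0},
    {"dp": [0.13, 0.54, 0.04], "turn": [0, 0, 0.91], "fingers": 0},
    {"dp": [0.19, 0.53, 0.04], "turn": [0, 0, 0.91], "fingers": 0},
  ],
)

```text
clock: 2.7
eef_pos: [455.8, -54.9, 183.2]
tcp_rot: [-3.142, 0.0, -0.104]
contact_force: [-0.5, 0.4, 0.9]
opening: 0.997
grasp_force: 0.0
```

```bash
python3 - <<'E'
from rig import r
from h import *
f=r.grab_frame("wrist");s=r.sense();print(s["clock"],s["eef_pos"],s["tcp_rot"],s["qpos"],s["contact_force"])
cv2.imwrite("pics/wrist1.png",f["pixels"][:,:,::-1])
print(f["pose"].round(3).tolist(),f["fx"],f["cx"],f["cy"])
print("knob top expect",proj(f,[456,-54,83]),"base",proj(f,[456,-54,49]),"axis",proj(f,[583,-66,42]))
E
```

```text
2.75 [457.47026333 -57.59312294 183.20099408] [ 3.14004295e+00 -1.59922072e-03 -1.10727853e-01] [-1.27357251e-01  1.54448746e-01  2.02183524e+00 -1.85424954e-03
  9.63684700e-01  1.55522478e+00] [ 1.5591968  -1.52537483  0.57504203]
[[-0.104, -0.946, -0.307, 534.105], [-0.995, 0.099, 0.032, -63.583], [0.0, 0.309, -0.951, 325.617], [0.0, 0.0, 0.0, 1.0]] 294.1553174410383 284.0182502683804 208.25874587670717
knob top expect [282.28405288 208.12349921] base [282.46545614 197.38854654] axis [280.79253887  53.34840199]
```

View pics/wrist1.png

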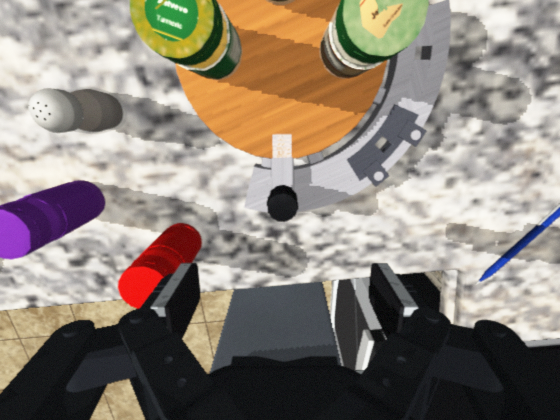

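The wrist view shows the knob at about (282,203), the dark shoe with its hole near (383,145), and the wrong hole at (427,52). I'll measure these precisely.

```bash
python3 - <<'E'
from rig import r
from h import *
f=r.grab_frame("wrist");im=f["pixels"];s=r.sense();print(s["eef_pos"],s["tcp_rot"])
m=(im.max(2)<60).astype(np.uint8);m[:175]=0;m[225:]=0;m[:,:260]=0;m[:,305:]=0
n,l,st,c=cv2.connectedComponentsWithStats(m)
i=1+np.argmax(st[1:,4]);print("knob",st[i],c[i],ray(f,*c[i],68))
A=np.array([583,-66.])
for nm,(u,v) in dict(hole=(383,145),wrong=(427,52),arm=(282,140)).items():
    p=ray(f,u,v,42 if nm=="arm" else 26);d=p[:2]-A;print(nm,p,np.hypot(*d),np.degrees(np.arctan2(d[1],d[0]))%360)
# orange disc hull circle
hsv=cv2.cvtColor(im,cv2.COLOR_RGB2HSV);o=cv2.inRange(hsv,(5,110,80),(18,255,255))
k,_=cv2.findContours(o,0,1);k=max(k,key=cv2.contourArea)[:,0];k=k[(k[:,1]>75)]
h=cv2.convexHull(k)[:,0];w=np.array([ray(f,*p,42)[:2] for p in h if p[1]>80])
B=np.c_[2*w,np.ones(len(w))];x=np.linalg.lstsq(B,(w**2).sum(1),rcond=None)[0];print("axis",x[:2],np.sqrt(x[2]+x[0]**2+x[1]**2))
t=cv2.resize(im[90:200,310:450,::-1],None,fx=5.5,fy=5.5,interpolation=cv2.INTER_CUBIC);cv2.imwrite("pics/shoe.png",t)
E
```

```text
[456.66042218 -56.02313094 183.16781005] [ 3.14097074e+00 -6.52014953e-04 -1.04361321e-01]
knob [265 188  30  35 846] [279.36406619 205.15602837] [456.08539581 -53.85822338  68.        ]
hole [ 494.29878696 -162.28907871   26.        ] 130.91788217485245 227.3488211404464
wrong [ 573.87774663 -202.97739251   26.        ] 137.2808128085037 266.1899116379055
arm [511.72460949 -62.49116498  42.        ] 71.36170692241653 177.18164625325917
axis [585.40072981 -66.12823129] 93.0443385974636
```

View pics/shoe.png

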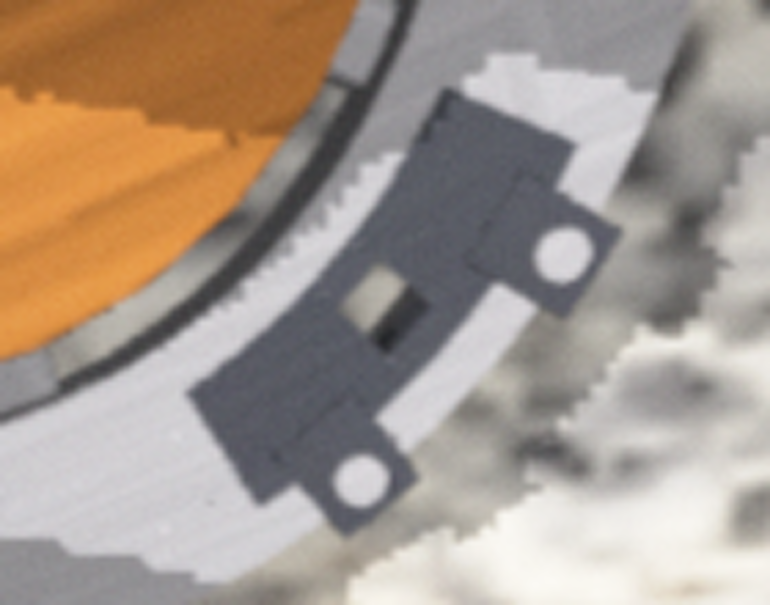

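Hole angle is roughly 52° (about 0.87–0.9 rad) from the start. Descending and gripping.

play_rows(
  rows=[
    {"dp": [-0.03, -0.03, 0.9], "turn": [0, 0, 0], "fingers": 0},
    {"dp": [0, 0, 0.9], "turn": [0, 0, 0], "fingers": 0},
    {"dp": [0, 0, 0.8], "turn": [0, 0, 0], "fingers": 0},
    {"dp": [0, 0, 0.5], "turn": [0, 0, 0], "fingers": 0.2},
    {"dp": [0, 0, 0.25], "turn": [0, 0, 0], "fingers": 0.4},
  ],
  force=50,
)

```text
clock: 3.22
eef_pos: [452.6, -51.8, 46.9]
tcp_rot: [-3.141, 0.004, -0.098]
contact_force: [-0.4, 0.3, 0.3]
opening: 0.75
grasp_force: 0.0
```

```bash
python3 - <<'E'
from rig import r
from h import *
f=r.grab_frame("wrist");s=r.sense();print(s["eef_pos"],s["tcp_rot"],s["opening"],s["contact_force"])
cv2.imwrite("pics/wrist2.png",f["pixels"][:,:,::-1])
E
```

```text
[452.5922798  -51.81379299  46.51977436] [-3.14139765  0.00465875 -0.09766045] 0.6627701216758828 [-0.70795888  0.42766694 -0.69067052]
```

View pics/wrist2.png

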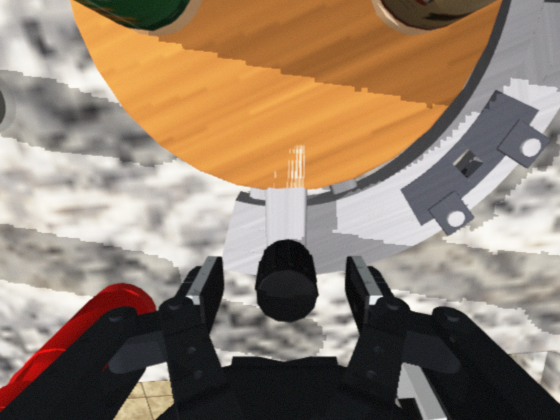

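The knob is centred between the pads, slightly right of mid. I'll correct by 1–2 mm and close gently at 20 N.

play_rows(
  rows=[
    {"dp": [0.07, 0.035, 0], "turn": [0, 0, 0], "fingers": 0.5},
    {"dp": [0, 0, 0], "turn": [0, 0, 0], "fingers": 0.55},
    {"dp": [0, 0, 0], "turn": [0, 0, 0], "fingers": 0.62},
    {"dp": [0, 0, 0], "turn": [0, 0, 0], "fingers": 0.66},
    {"dp": [0, 0, 0], "turn": [0, 0, 0], "fingers": 0.7},
  ],
  force=20,
)

```text
clock: 3.68
eef_pos: [458.4, -54.3, 50.6]
tcp_rot: [3.142, -0.003, -0.099]
contact_force: [-0.9, 0.4, 6.3]
opening: 0.307
grasp_force: 19.2
```

play_rows(
  rows=[
    {"dp": [0, 0, 0], "turn": [0, 0, 0], "fingers": 0.75},
    {"dp": [0, 0, 0], "turn": [0, 0, 0], "fingers": 0.8},
    {"dp": [0, 0, 0], "turn": [0, 0, 0], "fingers": 0.8},
  ],
)

```text
clock: 3.93
eef_pos: [458.3, -54.3, 50.5]
tcp_rot: [-3.142, -0.002, -0.099]
contact_force: [-0.9, 0.4, 7.7]
opening: 0.309
grasp_force: 19.2
```

play_rows(
  rows=[
    {"dp": [0, 0, 0], "turn": [0, 0, 0], "fingers": 0.8},
    {"dp": [0, 0, -0.05], "turn": [0, 0, 0], "fingers": 0.8},
    {"dp": [0, 0, -0.05], "turn": [0, 0, 0], "fingers": 0.8},
    {"dp": [0, 0, -0.05], "turn": [0, 0, 0], "fingers": 0.8},
    {"dp": [0, 0, -0.05], "turn": [0, 0, 0], "fingers": 0.8},
  ],
  force=45,
)

```text
clock: 4.35
eef_pos: [458.1, -54.3, 57.7]
tcp_rot: [3.142, -0.002, -0.099]
contact_force: [4.7, -1.0, -7.3]
opening: 0.3
grasp_force: 44.6
```

play_rows(
  rows=[
    {"dp": [0, 0, -0.05], "turn": [0, 0, 0], "fingers": 0.8},
    {"dp": [0, 0, -0.05], "turn": [0, 0, 0], "fingers": 0.8},
    {"dp": [0, 0, -0.04], "turn": [0, 0, 0], "fingers": 0.8},
    {"dp": [0, 0, 0], "turn": [0, 0, 0], "fingers": 0.8},
    {"dp": [0, 0, 0], "turn": [0, 0, 0], "fingers": 0.8},
  ],
)

```text
clock: 4.77
eef_pos: [458.1, -54.3, 63.2]
tcp_rot: [3.142, -0.002, -0.099]
contact_force: [4.4, 0.6, -7.5]
opening: 0.3
grasp_force: 44.6
```

```bash
python3 - <<'E'
from rig import r
from h import *
f=r.grab_frame("wrist");s=r.sense();print(s["clock"],s["eef_pos"],s["tcp_rot"],s["opening"],s["contact_force"],s["wrist_torque"])
cv2.imwrite("pics/wrist3.png",f["pixels"][:,:,::-1])
A=np.array([584.5,-66.]);p=s["eef_pos"];th=0.55;n=17
c,si=np.cos(th/n),np.sin(th/n)
d=np.array([s["eef_pos"][0],s["eef_pos"][1]])-A;print("rad",np.hypot(*d))
E
```

```text
4.8167 [458.1602858  -54.26712401  63.1441191 ] [-3.14158870e+00 -1.70008306e-03 -9.91255285e-02] 0.30263118787908777 [ 5.33138323  0.77327403 -7.29270222] [-0.02903543 -0.94734875  0.03268643]
rad 126.88334707031383
```

View pics/wrist3.png

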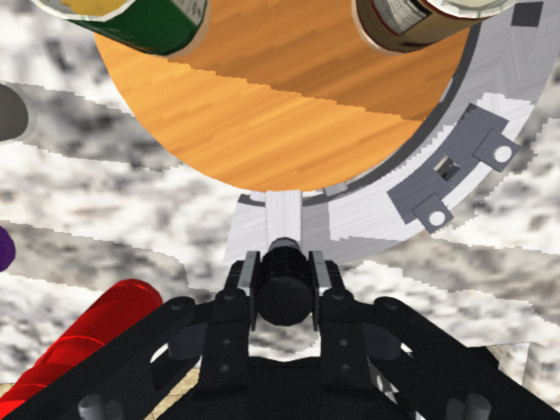

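Grip is good and the knob has been raised about 12.6 mm. I'll lift 1 mm more and start the swing slowly.

play_rows(
  rows=[
    {"dp": [0, 0, -0.025], "turn": [0, 0, 0], "fingers": 0.8},
    {"dp": [0, 0.028, 0], "turn": [0, 0, -0.083], "fingers": 0.8},
    {"dp": [0, 0.057, 0.0], "turn": [0, 0, -0.167], "fingers": 0.8},
    {"dp": [0.001, 0.085, 0], "turn": [0, 0, -0.25], "fingers": 0.8},
  ],
)

```text
clock: 5.15
eef_pos: [457.7, -61.0, 64.1]
tcp_rot: [-3.142, -0.002, -0.046]
contact_force: [5.1, 0.3, -6.0]
opening: 0.301
grasp_force: 44.6
```

play_rows(
  rows=[
    {"dp": [0.004, 0.17, 0], "turn": [0, 0, -0.5], "fingers": 0.8},
    {"dp": [0.004, 0.17, 0], "turn": [0, 0, -0.5], "fingers": 0.8},
    {"dp": [0.004, 0.17, 0], "turn": [0, 0, -0.5], "fingers": 0.8},
    {"dp": [0.004, 0.17, 0], "turn": [0, 0, -0.5], "fingers": 0.8},
    {"dp": [0.004, 0.17, 0], "turn": [0, 0, -0.5], "fingers": 0.8},
  ],
)

```text
clock: 5.57
eef_pos: [460.9, -94.9, 64.2]
tcp_rot: [3.141, -0.003, 0.217]
contact_force: [8.6, 3.8, -7.6]
opening: 0.298
grasp_force: 44.7
```

```bash
cat >st.py <<'E'
from rig import r
from h import *
s=r.sense();A=np.array([584.5,-66.]);d=s["eef_pos"][:2]-A;a=np.arctan2(d[1],d[0])%(2*np.pi)
t=np.array([-np.sin(a),np.cos(a)]);F=s["contact_force"]
print("t",s["clock"],"ang",a-np.radians(174.7),"yaw+",s["tcp_rot"][2]+.099,"rad",np.hypot(*d),"z",s["eef_pos"][2],"Ft",F[:2]@t,"Fr",F[:2]@d/np.hypot(*d),"Fz",F[2],"open",s["opening"]*85,s["grasp_force"],"q6",s["qpos"][5])
E
python3 st.py
```

```text
t 5.5667 ang 0.3225763548954945 yaw+ 0.3164180284606759 rad 126.90065304248162 z 64.19620797443912 Ft -1.7674698072009403 Fr -9.251711325032053 Fz -7.5639973138933065 open 25.350766983342695 44.6654415037483 q6 1.145757966865381
```

play_rows(
  rows=[
    {"dp": [0.03, 0.17, 0], "turn": [0, 0, -0.5], "fingers": 0.8},
    {"dp": [0.03, 0.17, 0], "turn": [0, 0, -0.5], "fingers": 0.8},
    {"dp": [0.02, 0.17, 0], "turn": [0, 0, -0.5], "fingers": 0.8},
    {"dp": [0.004, 0.17, 0], "turn": [0, 0, -0.5], "fingers": 0.8},
    {"dp": [0.004, 0.085, 0], "turn": [0, 0, -0.25], "fingers": 0.8},
  ],
)

```text
clock: 5.98
eef_pos: [471.4, -123.1, 63.5]
tcp_rot: [-3.14, 0.001, 0.453]
contact_force: [1.4, 2.3, -7.8]
opening: 0.296
grasp_force: 44.7
```

```bash
python3 st.py
```

```text
t 5.9833 ang 0.5598512038486128 yaw+ 0.5523743934346808 rad 126.69159070826838 z 63.49791162581756 Ft -1.412651706478599 Fr -2.2551686980972137 Fz -7.764769673034187 open 25.199462580893552 44.7353596938774 q6 0.8587605462303569
```

play_rows(
  rows=[
    {"dp": [0.004, 0.17, 0], "turn": [0, 0, -0.5], "fingers": 0.8},
    {"dp": [0.004, 0.17, 0], "turn": [0, 0, -0.5], "fingers": 0.8},
    {"dp": [0.002, 0.11, 0], "turn": [0, 0, -0.33], "fingers": 0.8},
    {"dp": [0, 0.06, 0], "turn": [0, 0, -0.17], "fingers": 0.8},
    {"dp": [0, 0, 0], "turn": [0, 0, 0], "fingers": 0.8},
  ],
)

```text
clock: 6.4
eef_pos: [481.9, -140.4, 63.5]
tcp_rot: [-3.14, 0.001, 0.608]
contact_force: [2.0, 2.2, -7.9]
opening: 0.3
grasp_force: 44.7
```

play_rows(
  rows=[
    {"dp": [0, 0, 0.02], "turn": [0, 0, 0], "fingers": 0.8},
    {"dp": [0, 0, 0.02], "turn": [0, 0, 0], "fingers": 0.8},
    {"dp": [0, 0, 0.02], "turn": [0, 0, 0], "fingers": 0.8},
  ],
)

```text
clock: 6.65
eef_pos: [481.8, -140.2, 61.2]
tcp_rot: [-3.141, 0.001, 0.607]
contact_force: [-0.1, 2.2, -6.7]
opening: 0.302
grasp_force: 44.8
```

```bash
python3 st.py
```

```text
t 6.65 ang 0.7183543761962823 yaw+ 0.706468674928399 rad 126.67431368757549 z 61.23907913266716 Ft -1.8540806194179904 Fr -1.1797892134427301 Fz -6.729271095085231 open 25.668361232646124 44.802394970320165 q6 0.6772465063050236
```

play_rows(
  rows=[
    {"dp": [0, 0, 0.015], "turn": [0, 0, 0], "fingers": 0.8},
    {"dp": [0, 0, 0.015], "turn": [0, 0, 0], "fingers": 0.8},
  ],
)

```text
clock: 6.82
eef_pos: [481.9, -140.3, 60.4]
tcp_rot: [-3.141, 0.001, 0.608]
contact_force: [-2.8, 2.9, 4.9]
opening: 0.301
grasp_force: 45.9
```

play_rows(
  rows=[
    {"dp": [0, 0, 0.015], "turn": [0, 0, 0], "fingers": 0.8},
    {"dp": [0, 0, 0], "turn": [0, 0, 0], "fingers": 0.8},
  ],
)

```text
clock: 6.98
eef_pos: [482.0, -140.3, 60.2]
tcp_rot: [-3.141, 0.001, 0.608]
contact_force: [-4.2, 3.4, 6.7]
opening: 0.302
grasp_force: 46.1
```

The pin now rests on the shoe. I'll relieve the grip and open it slightly to make a loose cage, lowering the tool 4 mm.

play_rows(
  rows=[
    {"dp": [0, 0, -0.012], "turn": [0, 0, 0], "fingers": 0.66},
    {"dp": [0, 0, 0], "turn": [0, 0, 0], "fingers": 0.62},
    {"dp": [0, 0, 0], "turn": [0, 0, 0], "fingers": 0.62},
    {"dp": [0, 0, 0.05], "turn": [0, 0, 0], "fingers": 0.62},
    {"dp": [0, 0, 0.05], "turn": [0, 0, 0], "fingers": 0.62},
  ],
  force=20,
)

```text
clock: 7.4
eef_pos: [482.7, -140.7, 56.2]
tcp_rot: [3.141, -0.0, 0.608]
contact_force: [-0.1, 0.6, 0.5]
opening: 0.38
grasp_force: 0.0
```

```bash
python3 st.py
```

```text
t 7.4 ang 0.7258082007259206 yaw+ 0.7067041088005233 rad 126.24377008448815 z 56.18438123930168 Ft -0.5457855934943902 Fr -0.23329283462014305 Fz 0.5485355514658155 open 32.32918751777037 0.0 q6 0.6766353395402919
```

play_rows(
  rows=[
    {"dp": [0, 0.04, 0], "turn": [0, 0, -0.12], "fingers": 0.62},
    {"dp": [0, 0.04, 0], "turn": [0, 0, -0.12], "fingers": 0.62},
    {"dp": [0, 0.04, 0], "turn": [0, 0, -0.12], "fingers": 0.62},
  ],
)

```text
clock: 7.65
eef_pos: [484.6, -143.8, 55.8]
tcp_rot: [-3.139, 0.0, 0.646]
contact_force: [-0.8, 6.2, -0.0]
opening: 0.375
grasp_force: 2.9
```

```bash
python3 st.py
```

```text
t 7.65 ang 0.7541550808015081 yaw+ 0.7452610647976161 rad 126.62112436155208 z 55.813877034597645 Ft -5.3636924053375 Fr -3.138047548962603 Fz -0.035289726700569186 open 31.906759533055997 2.8864927029253806 q6 0.6314619908789407
```

play_rows(
  rows=[
    {"dp": [0, 0.035, 0], "turn": [0, 0, -0.1], "fingers": 0.62},
  ],
)

```text
clock: 7.73
eef_pos: [485.4, -144.9, 55.8]
tcp_rot: [-3.139, 0.0, 0.657]
contact_force: [-1.6, 7.3, -0.8]
opening: 0.38
grasp_force: 3.1
```

play_rows(
  rows=[
    {"dp": [0, 0.035, 0], "turn": [0, 0, -0.1], "fingers": 0.62},
  ],
)

```text
clock: 7.82
eef_pos: [486.1, -145.8, 55.8]
tcp_rot: [-3.139, 0.0, 0.667]
contact_force: [-0.1, 7.2, 0.6]
opening: 0.379
grasp_force: 3.3
```

```bash
python3 st.py
```

```text
t 7.8167 ang 0.7739530409468482 yaw+ 0.7660344418815146 rad 126.67260791200364 z 55.76736246446283 Ft -5.696778752235802 Fr -4.429187434641537 Fz 0.6474369636589576 open 32.21642338281795 3.333243625999387 q6 0.607367246166932
```

play_rows(
  rows=[
    {"dp": [0.002, 0.035, 0], "turn": [0, 0, -0.1], "fingers": 0.62},
    {"dp": [0.004, 0.035, 0], "turn": [0, 0, -0.1], "fingers": 0.62},
  ],
)

```text
clock: 7.98
eef_pos: [487.9, -147.7, 55.8]
tcp_rot: [-3.139, 0.001, 0.688]
contact_force: [-2.3, 6.0, -0.9]
opening: 0.381
grasp_force: 3.0
```

play_rows(
  rows=[
    {"dp": [0.004, 0.035, 0], "turn": [0, 0, -0.1], "fingers": 0.62},
  ],
)

```text
clock: 8.07
eef_pos: [488.7, -148.7, 55.7]
tcp_rot: [-3.138, 0.001, 0.699]
contact_force: [-3.0, 8.4, 1.2]
opening: 0.377
grasp_force: 3.9
```

```bash
python3 st.py
```

```text
t 8.0667 ang 0.8046177451543426 yaw+ 0.7976751361404495 rad 126.59171819784918 z 55.66033450332489 Ft -8.277258847525562 Fr -3.2350788072897063 Fz 1.23011413101617 open 32.06197075816965 3.8536829704771947 q6 0.5719824631138368
```

play_rows(
  rows=[
    {"dp": [0.003, 0.03, 0], "turn": [0, 0, -0.09], "fingers": 0.62},
  ],
)

```text
clock: 8.15
eef_pos: [489.4, -149.5, 55.7]
tcp_rot: [-3.138, 0.001, 0.708]
contact_force: [-4.1, 7.5, 2.0]
opening: 0.381
grasp_force: 3.8
```

```bash
python3 st.py
```

```text
t 8.15 ang 0.8128472730802927 yaw+ 0.8069764873177567 rad 126.54677865118197 z 55.68247083888642 Ft -8.365483581997958 Fr -1.903952804437036 Fz 2.042709803356688 open 32.39885263591628 3.8423298476845957 q6 0.5615049630610943
```

play_rows(
  rows=[
    {"dp": [0.003, 0.03, 0], "turn": [0, 0, -0.09], "fingers": 0.62},
  ],
)

```text
clock: 8.23
eef_pos: [490.1, -150.3, 55.7]
tcp_rot: [-3.138, 0.001, 0.717]
contact_force: [-3.7, 8.6, 1.7]
opening: 0.38
grasp_force: 4.0
```

play_rows(
  rows=[
    {"dp": [0.003, 0.03, 0], "turn": [0, 0, -0.09], "fingers": 0.62},
  ],
)

```text
clock: 8.32
eef_pos: [490.8, -151.0, 55.6]
tcp_rot: [-3.138, 0.001, 0.727]
contact_force: [-4.0, 7.7, 1.9]
opening: 0.375
grasp_force: 4.1
```

```bash
python3 st.py
```

```text
t 8.3167 ang 0.8296125354352721 yaw+ 0.8258505130423288 rad 126.52074855962965 z 55.64236602826905 Ft -8.404589969108033 Fr -2.266861890054101 Fz 1.9240530806950242 open 31.896936069655972 4.11233272170648 q6 0.5406404389514424
```

play_rows(
  rows=[
    {"dp": [0.002, 0.03, 0], "turn": [0, 0, -0.09], "fingers": 0.62},
  ],
)

```text
clock: 8.4
eef_pos: [491.6, -151.9, 55.6]
tcp_rot: [-3.137, 0.001, 0.736]
contact_force: [-4.1, 6.6, 0.7]
opening: 0.379
grasp_force: 3.8
```

play_rows(
  rows=[
    {"dp": [0.002, 0.03, 0], "turn": [0, 0, -0.09], "fingers": 0.62},
  ],
)

```text
clock: 8.48
eef_pos: [492.6, -152.9, 55.6]
tcp_rot: [-3.138, 0.001, 0.746]
contact_force: [-4.5, 4.9, -0.7]
opening: 0.378
grasp_force: 3.0
```

```bash
python3 st.py
```

```text
t 8.4833 ang 0.8496160692120767 yaw+ 0.8449000741882342 rad 126.49301298309005 z 55.5933740536418 Ft -6.6436097272531445 Fr -0.11120856161490077 Fz -0.6900144772288392 open 32.17134682460144 2.987664067768492 q6 0.5196755769730899
```

play_rows(
  rows=[
    {"dp": [0.002, 0.03, 0], "turn": [0, 0, -0.09], "fingers": 0.62},
  ],
)

```text
clock: 8.57
eef_pos: [493.4, -153.8, 55.5]
tcp_rot: [-3.138, 0.001, 0.755]
contact_force: [-3.7, 5.3, -0.5]
opening: 0.381
grasp_force: 3.3
```

play_rows(
  rows=[
    {"dp": [0.002, 0.03, 0], "turn": [0, 0, -0.09], "fingers": 0.62},
  ],
)

```text
clock: 8.65
eef_pos: [494.1, -154.5, 55.5]
tcp_rot: [-3.137, 0.001, 0.765]
contact_force: [-4.0, 6.4, 0.9]
opening: 0.378
grasp_force: 3.6
```

```bash
python3 st.py
```

```text
t 8.65 ang 0.8677159457779449 yaw+ 0.8637943623948023 rad 126.5013409944667 z 55.50123287564193 Ft -7.341494358538657 Fr -1.6226206614044139 Fz 0.9334007752434009 open 32.138162923762884 3.649100753827952 q6 0.4988014072419172
```

play_rows(
  rows=[
    {"dp": [0.002, 0.03, 0], "turn": [0, 0, -0.09], "fingers": 0.62},
  ],
)

```text
clock: 8.73
eef_pos: [495.0, -155.4, 55.5]
tcp_rot: [-3.138, 0.001, 0.774]
contact_force: [0.1, 0.6, -0.1]
opening: 0.378
grasp_force: 0.3
```

play_rows(
  rows=[
    {"dp": [0.002, 0.03, 0], "turn": [0, 0, -0.09], "fingers": 0.62},
  ],
)

```text
clock: 8.82
eef_pos: [497.2, -156.9, 55.8]
tcp_rot: [-3.14, 0.001, 0.784]
contact_force: [-0.3, 0.5, -0.3]
opening: 0.378
grasp_force: 0.1
```

```bash
python3 st.py
```

```text
t 8.8167 ang 0.8981295833435317 yaw+ 0.8829953352742692 rad 126.08995447839175 z 55.825843586529274 Ft -0.5775749580140717 Fr -0.09788800022396359 Fz -0.27453725362331993 open 32.14004174762284 0.06536205986094501 q6 0.4780510946956081
```

Force vanished at about 0.86 rad, so the pin has likely snapped in and the knob jumped ahead into the slot. I'll follow on gently.

play_rows(
  rows=[
    {"dp": [0.001, 0.02, 0], "turn": [0, 0, -0.05], "fingers": 0.62},
  ],
)

```text
clock: 8.9
eef_pos: [498.6, -157.9, 56.1]
tcp_rot: [3.141, -0.0, 0.789]
contact_force: [-0.1, 0.5, -0.1]
opening: 0.379
grasp_force: 0.2
```

play_rows(
  rows=[
    {"dp": [0.001, 0.02, 0], "turn": [0, 0, -0.05], "fingers": 0.62},
  ],
)

```text
clock: 8.98
eef_pos: [499.3, -158.5, 56.3]
tcp_rot: [3.141, -0.0, 0.794]
contact_force: [0.0, 0.4, -0.6]
opening: 0.381
grasp_force: 0.2
```

```bash
python3 st.py; python3 - <<'E'
from rig import r
from h import *
f=r.grab_frame("wrist");cv2.imwrite("pics/wrist4.png",f["pixels"][:,:,::-1])
E
```

```text
t 8.9833 ang 0.9194391000077773 yaw+ 0.8927893204490103 rad 125.76333548888795 z 56.25342352511823 Ft -0.2731177543295486 Fr -0.34476212370556203 Fz -0.5505085099734425 open 32.38679504963849 0.24419582448899746 q6 0.46698992033073644
```

View pics/wrist4.png

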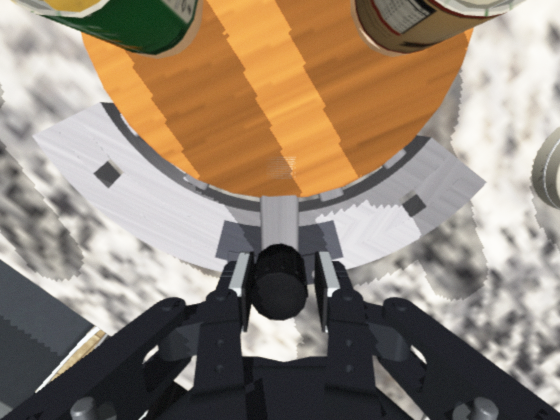

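The knob sits lower now (57 px wide, which matches home height) above the shoe, close to the left (pushing) pad. I'll continue in small steps until the lock takes load.

play_rows(
  rows=[
    {"dp": [0, 0.025, 0], "turn": [0, 0, 0], "fingers": 0.62},
  ],
)

```text
clock: 9.12
eef_pos: [499.9, -159.1, 56.3]
tcp_rot: [3.141, -0.0, 0.793]
contact_force: [-0.5, 0.5, 1.3]
opening: 0.383
grasp_force: 0.2
```

play_rows(
  rows=[
    {"dp": [0, 0.025, 0], "turn": [0, 0, 0], "fingers": 0.62},
  ],
)

```text
clock: 9.2
eef_pos: [500.3, -159.7, 56.2]
tcp_rot: [-3.141, 0.0, 0.793]
contact_force: [-2.2, 3.1, 1.0]
opening: 0.382
grasp_force: 1.6
```

```bash
python3 st.py
```

```text
t 9.2 ang 0.9313074168479742 yaw+ 0.8920908411496846 rad 125.90836402032359 z 56.222893061386394 Ft -3.6880702977176045 Fr -0.8007078389281821 Fz 1.019478246686306 open 32.493630950244 1.5736841463512974 q6 0.4659567844548039
```

play_rows(
  rows=[
    {"dp": [0, 0.03, 0], "turn": [0, 0, 0], "fingers": 0.62},
  ],
)

```text
clock: 9.28
eef_pos: [500.6, -160.1, 56.1]
tcp_rot: [-3.14, 0.0, 0.793]
contact_force: [-3.8, 5.7, 5.4]
opening: 0.379
grasp_force: 3.6
```

```bash
python3 st.py
```

```text
t 9.2833 ang 0.9346931542820385 yaw+ 0.891698274549654 rad 126.05763102689158 z 56.108583269962594 Ft -6.684971678902867 Fr -1.7335618792124874 Fz 5.3911684638933455 open 32.196115178516564 3.578070138464682 q6 0.46497048370257626
```

play_rows(
  rows=[
    {"dp": [0, 0.03, 0], "turn": [0, 0, 0], "fingers": 0.62},
  ],
)

```text
clock: 9.37
eef_pos: [500.8, -160.4, 56.1]
tcp_rot: [-3.138, 0.001, 0.792]
contact_force: [-5.6, 9.3, 8.4]
opening: 0.379
grasp_force: 5.4
```

play_rows(
  rows=[
    {"dp": [0, 0.02, 0], "turn": [0, 0, 0], "fingers": 0.62},
  ],
)

```text
clock: 9.45
eef_pos: [500.9, -160.5, 56.0]
tcp_rot: [-3.137, 0.001, 0.792]
contact_force: [-6.5, 10.6, 9.4]
opening: 0.381
grasp_force: 6.1
```

```bash
python3 st.py
```

```text
t 9.45 ang 0.9390841060213191 yaw+ 0.8912345952153957 rad 126.21242317323458 z 56.01940919087582 Ft -11.910256513380425 Fr -3.6753031596869534 Fz 9.359909547771506 open 32.38286588065391 6.091342422296293 q6 0.46330359449619807
```

Locked: 12 N with hardly any motion. I'll add a touch more, hold for over 0.2 s, then back off.

play_rows(
  rows=[
    {"dp": [0, 0.01, 0], "turn": [0, 0, 0], "fingers": 0.62},
    {"dp": [0, 0, 0], "turn": [0, 0, 0], "fingers": 0.62},
    {"dp": [0, 0, 0], "turn": [0, 0, 0], "fingers": 0.62},
    {"dp": [0, 0, 0], "turn": [0, 0, 0], "fingers": 0.62},
  ],
)

```text
clock: 9.78
eef_pos: [500.9, -160.6, 56.0]
tcp_rot: [-3.137, 0.001, 0.792]
contact_force: [-6.4, 10.1, 8.5]
opening: 0.379
grasp_force: 5.6
```

```bash
python3 st.py
```

```text
t 9.7833 ang 0.9396210669635563 yaw+ 0.8914624032826639 rad 126.20260525187189 z 56.03733008982476 Ft -11.490344762623899 Fr -3.2992033957636977 Fz 8.549955811435582 open 32.24981753771853 5.6381352734752 q6 0.4629837172603304
```

play_rows(
  rows=[
    {"dp": [0, -0.04, 0], "turn": [0, 0, 0], "fingers": 0.62},
    {"dp": [0, -0.04, 0], "turn": [0, 0, 0], "fingers": 0.5},
    {"dp": [0, -0.03, 0], "turn": [0, 0, 0], "fingers": 0.3},
    {"dp": [0, 0, 0], "turn": [0, 0, 0], "fingers": 0.2},
    {"dp": [0, 0, 0], "turn": [0, 0, 0], "fingers": 0.2},
  ],
)

```text
clock: 10.2
eef_pos: [500.1, -159.3, 56.3]
tcp_rot: [3.141, -0.0, 0.793]
contact_force: [0.6, 1.0, 0.9]
opening: 0.8
grasp_force: 0.0
```

play_rows(
  rows=[
    {"dp": [0, 0, -0.2], "turn": [0, 0, 0], "fingers": 0.2},
    {"dp": [0, 0, -0.6], "turn": [0, 0, 0], "fingers": 0.2},
    {"dp": [0, 0, -0.8], "turn": [0, 0, 0], "fingers": 0.2},
    {"dp": [0, 0, -0.8], "turn": [0, 0, 0], "fingers": 0.2},
    {"dp": [0, 0, -0.6], "turn": [0, 0, 0], "fingers": 0.2},
  ],
)

```text
clock: 10.62
eef_pos: [500.4, -159.4, 179.2]
tcp_rot: [3.14, -0.001, 0.793]
contact_force: [0.8, 0.2, -0.6]
opening: 0.798
grasp_force: 0.0
```

play_rows(
  rows=[
    {"dp": [-0.2, 0, -0.3], "turn": [0, 0, 0], "fingers": 0.2},
    {"dp": [-0.2, 0, 0], "turn": [0, 0, 0], "fingers": 0.2},
    {"dp": [0, 0, 0], "turn": [0, 0, 0], "fingers": 0.2},
    {"dp": [0, 0, 0], "turn": [0, 0, 0], "fingers": 0.2},
  ],
)

```text
clock: 10.95
eef_pos: [487.2, -170.7, 186.9]
tcp_rot: [-3.14, 0.001, 0.792]
contact_force: [0.5, -0.3, 0.3]
opening: 0.8
grasp_force: 0.0
```

```bash
python3 - <<'E'
from rig import r
from h import *
f=r.grab_frame("wrist");im=f["pixels"];s=r.sense();print(s["clock"],s["eef_pos"],s["contact_force"])
cv2.imwrite("pics/wrist5.png",im[:,:,::-1])
m=(im.max(2)<45).astype(np.uint8);m[250:]=0
n,l,st,c=cv2.connectedComponentsWithStats(m)
for i in range(1,n):
    if st[i,4]>300: print(st[i],c[i],ray(f,*c[i],66))
# knob top height by arm tip geometry: expected pixels
for a in(.86,.88,.90):
    th=np.radians(174.7)+a;k=[584.5+130*np.cos(th),-66+130*np.sin(th)]
    print(a,"home top",proj(f,k+[83]),"out top",proj(f,k+[93]),"arm end",proj(f,[584.5+155*np.cos(th),-66+155*np.sin(th),42]))
E
```

```text
11.0 [ 487.38585343 -170.4441477   186.64847425] [-0.42285361 -0.74921113 -0.62153133]
[164   0  57  41 537] [200.03165736  24.38733706] [541.50246416 -21.77324433  66.        ]
[336   0  56  38 565] [356.74336283  22.45309735] [ 629.51146171 -106.92226684   66.        ]
[267 170  32  35 845] [282.81656805 187.14674556] [ 495.55806036 -160.26854832   66.        ]
0.86 home top [275.6448745  192.32506148] out top [275.28949471 195.42429157] arm end [276.45240893 205.60735778]
0.88 home top [278.64991361 192.36853897] out top [278.4111772  195.46939028] arm end [279.47952632 205.65087947]
0.9 home top [281.65493654 192.35386107] out top [281.53282987 195.45428013] arm end [282.50668077 205.63666465]
```

View pics/wrist5.png

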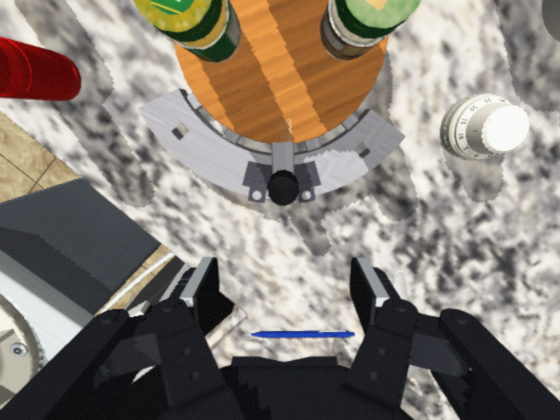

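The knob is at (283,187), centred on the shoe. Its blob area is 845 px, against 846 px when home at the start, so the pin is fully down. The two jars in view stand upright, the timer is untouched and the gripper is clear. Handing in.

```bash
python3 -c "
from rig import r
print(r.sign_off())"
```

```text
the job is handed in; nothing more can be done
None
```

The pin dropped into the shoe's hole at about 0.88 rad, held a sideways push of about 12 N, and I let go and handed in at 11 s; the hand-in returned no verdict, and my last picture did not show jar_b, the shaker or the mug.

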